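# Set up a slot car on the test stand for running-in

## Task

Run this slot car in on the test stand: lift it off its wooden rest and set it down gently in the roller bay, rear tyres cradled between the two steel rollers and the guide blade under its nose in the track slot. With the output switch still off, turn the voltage knob until the meter needle points at the marker tab, and only then push the switch over to on. Leave the spray can, screwdriver and wheel tray alone.

Things in the scene. Friction and masses are not known exactly. Their poses are not given: they have to be found in the camera images.
- stand: Test stand: grey sheet-metal box 220 (x) by 360 mm (y), top 62 mm above the table, fixed. Origin: centre of its underside; -x is its front (robot side), +y its left. Left end: roller bay. Right end: control panel with a meter at the back, a round knob front left and a toggle switch front right, 105 mm apart.
- bay (a point): Where the car's origin lies once the car is seated, 72 mm above the table; axes as the stand's, car's nose to +x. The box top is 10 mm lower. Beside this point (x -17 to +22 mm) the sides are open for fingers. Behind it is the roller cradle, ahead of it a piece of black track, x 22 to 94 mm, y -45 to +45 mm, its top level with this point.
- cradle (a point): Middle between the two steel rollers, on their axes' level: 40 mm behind and 4 mm below bay. Rollers 16 mm thick, 74 mm long along y, axes 22 mm apart, free to turn; the rear tyres sink between them, and a car up to 6 mm off along x slides in by itself. At y = -42 to -37 and +37 to +42 mm are bearing plates, 46 mm long, 13 mm above this point.
- slot (a point): Middle of the track slot, at its mouth: 58 mm ahead of bay, same height. The slot runs along x, 10 mm wide, 10 mm deep, 72 mm long; the guide blade hangs in it.
- car: Loose silver slot car, 139 x 62 x 37 mm, about 95 g. Origin midway between the axles on the centreline, level with the tyre treads; +x to the nose. Body sides are upright, 60 mm apart, 7 to 20 mm above the origin, x -64 to +68 mm: grip them near x = 0. Axles at x = -40 (locked) and +40 mm (free to roll), tyres 20 mm. At the start its origin is 9 mm above the table.
- car_guide (a point): Lower edge of the guide blade, a fin 3 mm thick and 18 mm long under the nose, centred 58 mm ahead of the car's origin and reaching 5 mm below it.
- rest: Plywood block 50 x 34 x 16 mm, fixed on the table, on which the car waits: it is under the belly, between the axles. Origin: centre of its underside.
- knob_grip (a point): On the upright axis of the voltage knob at grip height, 80 mm above the table (panel 62, knob top 95). Round fluted black knob, 48 mm in diameter, with aluminium cap and index line. Grip it from above at any yaw. The meter's case, 16 mm high, begins 65 mm behind the axis (+x).
- knob (a joint): Turn of the knob, rad, 0 to 4.71, growing clockwise seen from above (negative about z). It needs 0.06 N m and stays where it is left. The needle moves 1/3 rad for each rad of the knob.
- needle (a joint): Angle of the meter needle, rad: 0 at the left end of the scale (45 degrees left of the stand's +x), growing clockwise seen from above to 1.57 at the right end. Black needle, 58 mm from pivot to tip, on a white face 108 mm wide under a clear window, 74 mm above the table. Only the knob moves it.
- mark (a joint): Angle of the marker tab in the same measure: the needle points at the tab when both are equal. It stays fixed during the job.
- needle_tip (a point): Tip of the needle; its x axis runs along the needle, away from the pivot.
- mark_tip (a point): Inner point of the marker tab: a dark triangle 12 mm long and 8 mm wide on the meter's face just outside the scale arc, pointing in at the needle's pivot, 62.5 mm from it. Its x axis points outwards from the pivot.
- switch_tip (a point): Tip of the toggle switch's steel bat handle: 60 mm long, 13 mm thick at the end, pivot 74 mm above the table, turning about the stand's y. Off, it leans 0.45 rad to the front (-x), tip 128 mm above the table; on, it leans as far to the back (+x).
- switch (a joint): Swing of the switch, rad: 0 off (leaning to the front), 0.9 fully on (leaning to the back). About 1.5 N at the tip moves it; it stays where it is left.
- can: Bystander: white spray can with a narrower red cap, 52 mm in diameter, 165 mm tall. Origin: centre of its foot.
- screwdriver: Bystander: black-handled screwdriver 180 mm long, lying on the table along its x. Origin under its middle.
- tray: Bystander: grey open tray of spare wheels, 100 x 140 x 35 mm. Origin: centre of its underside.

How it is judged:
On the way, in this order (a step that is already met when the one before it is completed fails the run):
1. the car sits in the roller bay and the needle points at the marker tab, with the output switch off (x of car in the frame of bay between -0.005 and 0.005 m and y of car in the frame of bay between -0.008 and 0.008 m and z of car in the frame of bay between -0.003 and 0.003 m and x of car_guide in the frame of bay above 0.05 m and angle between the x axis of needle_tip and the x axis of mark_tip, either way round below 0.06 rad and value of joint switch below 0.3 rad), for 0.2 s.
2. the output switch is on (value of joint switch above 0.75 rad), for 0.2 s.
At the end, for the whole second after the job is handed in: The car stands still and level in the roller bay, nose to the back, its origin within 5 mm along x, 8 mm along y and 3 mm in height of the bay point; the needle is within 0.06 rad of the marker tab; the switch is on (beyond 0.75 rad) (x of car in the frame of bay between -0.005 and 0.005 m and y of car in the frame of bay between -0.008 and 0.008 m and z of car in the frame of bay between -0.003 and 0.003 m and x of car_guide in the frame of bay above 0.05 m and angle between car's own z axis and vertical below 0.06 rad and linear speed of car below 0.02 m/s and angle between the x axis of needle_tip and the x axis of mark_tip, either way round below 0.06 rad and value of joint switch above 0.75 rad); the robot touches nothing.
It fails at once if the output is switched on while the needle is off the marker tab (value of joint switch above 0.6 rad and angle between the x axis of needle_tip and the x axis of mark_tip, either way round above 0.07 rad).
It fails at once if the car is let fall more than about 10 mm into the bay (horizontal distance between car and bay below 0.04 m and linear speed of car above 0.45 m/s and contact force between the fingers and car below 0.1 N).
It fails at once if a bystander is pushed more than 30 mm or the can is knocked over (distance of any of can, screwdriver, tray from where it was at the start of the episode above 0.03 m or angle between can's own z axis and vertical above 0.5 rad).
It also fails if it takes over 67 s, if anything falls off the work surface, if the arm or the gripper's body presses on something with over 40 N, if the wrist force passes 120 N, or if a joint passes its speed limit or range.

## Robot

A 6-joint arm with a two-finger parallel gripper is mounted at the origin on the work surface. World frame = base frame: x ahead of the robot, y to its left, z up, the work surface at z = 0. Lengths are in m, angles in rad, forces in N, time in s.
With the tool pointing down it reaches from about 0.25 to 0.775 m from the base axis. Payload 4 kg.
Tool frame: the origin (TCP) lies midway between the tips of the shut fingers; the grasp point (between the pads) lies 19 mm behind it; z points along the fingers, y is the line along which they close (so a half turn about z gives the same grasp; the last joint's range is limited). The gripper opens to 94 mm and grips with 3 to 60 N. Pads are 16 mm wide; open, the fingers measure 119 mm over their backs; the gripper's body (75 mm by 177 mm) begins 78 mm behind the grasp point.
Start: joints at [1.044, 0.087, 1.371, -0, 1.684, -0.103], TCP at [0.226, 0.501, 0.206] pointing down, gripper open.
Joint ranges: [-3.1, 3.1], [-0.76, 2.03], [0.27, 2.55], [-1.08, 4.22], [0.17, 2.65], [-2.57, 2.57]. Speed limits (rad/s): [2.79, 2.79, 3.14, 3.14, 3.14, 3.14].

## Interface

Orientations are given as a unit quaternion [w, x, y, z].
In Python, from workcell import bot gives the robot as it stands.
- The arm moves only by the tool move_arm, never from a script. Its argument "plan" is a list that holds one entry, the list of rows, each a list of 5 numbers: the shift along the tool's x, y, z in units of 0.03 m (1.0 is 0.03 m), then the turn about the tool's z in units of 6 degrees (1.0 is 6 degrees), then the finger opening in mm, from 0 to 94. A call has exactly 10 rows; each row shifts and turns the commanded pose from where the row before left it, along the tool's axes as they then stand; what a row does not reach is not made up. A row lasts 1/12 s, in which the tool goes at most 41.7 mm and 7.16 degrees, less where a joint would pass 70% of its speed; a pose out of reach is approached as far as the arm can. A call with a number of a shift or a turn outside -1 to 1 is refused whole. A call with a gripper value outside its range is refused whole. The fingers move at their own pace and stop on an object; the grip force is fixed at half the most. Time passes only in rows, so rows that do not move let the fingers close, or fill a call up. It gives the time, the measured TCP pose, the force, the opening and the grip force at its end, in the units of the state.
- bot.sense(): the state, without advancing time (a new reading comes with each control period).
- bot.camera(name): name is "side" or "top" or "wrist"; returns a dict with "img" (400x640x3 uint8, blue, green, red), "depth" (400x640 float32, m along the optical axis (not along the pixel's ray), 0 where there is no reading), "camera_matrix" (3x3 intrinsics, pixels), "dist" ([k1, k2, p1, p2, k3] as OpenCV has them; the pictures are not rectified), "view" (4x4, takes a point from world to camera coordinates). Camera axes: x right, y up, looking along -z (the intrinsics and any distortion apply to the point x, -y, -z); pixel columns grow to the right and rows downward; lengths in m; the calibration is good to about 2 mm. A picture is of the moment at which its call begins.
- bot.sign_off(): hands the job in; it is judged then, once.
The state is a dict: "time_s": time; "joints": joint angles; "qvel": joint speeds; "effort": joint torques, N m; "ee_pos": TCP position; "tool_rot": TCP orientation; "ft_force": force on the tool from outside, world axes, zero at the start; "torque": the same for the moment, N m; "grip_width": finger opening in m; "gripper_force": force on a finger pad.
Only numpy, scipy, OpenCV 4.12 (cv2) and the standard library are available. Lean on these libraries where they do the work, as an engineer would, in place of code of your own. Each camera call takes 0.05 s, during which the arm holds its last target. There are 200 camera calls.

## Working session

There is one attempt and no reset: what is moved stays moved. The work goes in short steps, Python scripts to look and compute and a tool call to move; the robot and the scene stay as the last step left them, time stands still between calls to the robot, and variables do not carry over. Pictures are saved under pics/ and viewed, at most 13 in all, crops included, and the job is handed in when it is done.

Besides the shell and the picture viewer there is one more tool, called after "Emit:" as a command line: name --argument value ..., lists and objects as JSON in quotes. move_arm: Moves the arm, as the interface text tells. Its arguments: {"type":"object","properties":{"plan":{"type":"array"}},"required":["plan"]}

```bash
mkdir -p pics; ls
python3 - <<'E'
from workcell import bot
import cv2,numpy as np
s=bot.sense(); print(s['time_s'],s['ee_pos'],s['tool_rot'],s['grip_width'])
for n in ['top','side']:
    c=bot.camera(n); cv2.imwrite(f'pics/{n}0.png',c['img']); np.savez(f'{n}0.npz',**c)
    print(n,c['camera_matrix'].tolist(),c['dist'],c['view'].round(3).tolist())
E
```

```text
pics
0.0 [0.22592334 0.50084698 0.2043091 ] [-3.00640138e-04  2.10329045e-01  9.77630031e-01 -1.06086061e-03] 0.0940341954594023
top [[435.8707764611945, 0.0, 322.2890718424684], [0.0, 435.8707764611945, 195.2027044849306], [0.0, 0.0, 1.0]] [-0.08367572  0.          0.          0.          0.        ] [[0.02, -1.0, -0.024, -0.047], [0.999, 0.019, 0.034, -0.527], [-0.033, -0.025, 0.999, -1.37], [0.0, 0.0, 0.0, 1.0]]
side [[378.32664005566204, 0.0, 321.23154361786726], [0.0, 378.32664005566204, 200.42645087516212], [0.0, 0.0, 1.0]] [-0.07742333  0.          0.          0.          0.        ] [[0.985, -0.175, 0.01, -0.552], [0.091, 0.562, 0.822, -0.092], [-0.149, -0.809, 0.569, -1.214], [0.0, 0.0, 0.0, 1.0]]
```

View pics/top0.png

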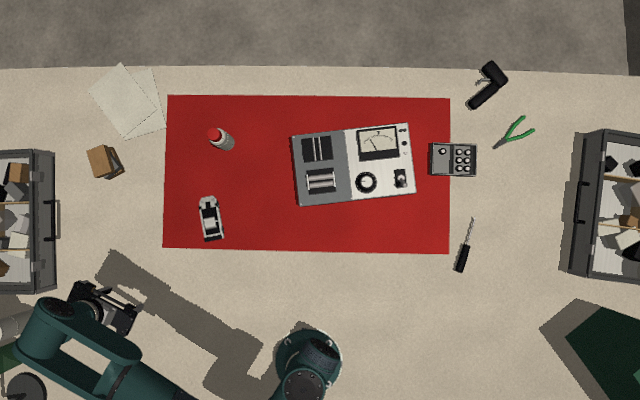

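View pics/side0.png

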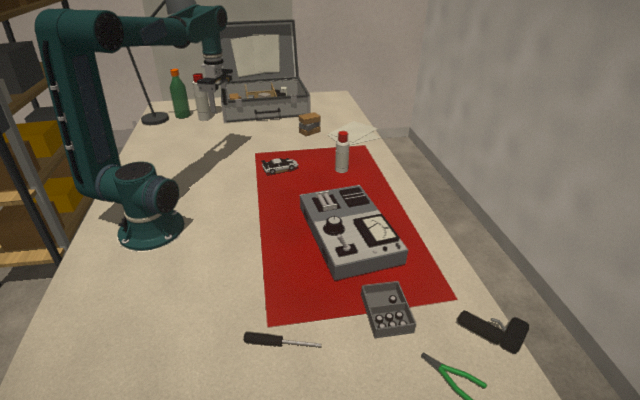

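The top view shows the car at (210,218) and the stand spanning (290–415, 123–206), with the rollers at (321,181), track at (317,149), knob at (366,182), switch at (401,178) and meter at (378,142). The can is at (221,138). I'll enlarge both.

```bash
cat > h.py <<'E'
import numpy as np,cv2
from scipy.spatial.transform import Rotation as R
def ray(c,px):
    p=cv2.undistortPoints(np.array(px,float).reshape(-1,1,2),c['camera_matrix'],c['dist']).reshape(-1,2)
    V=c['view'];d=np.c_[p[:,0],-p[:,1],-np.ones(len(p))]@V[:3,:3]
    return -V[:3,:3].T@V[:3,3],d
def plane(c,px,z):
    o,d=ray(c,px);return o+d*((z-o[2])/d[:,2])[:,None]
def proj(c,P):
    V=c['view'];q=np.atleast_2d(P)@V[:3,:3].T+V[:3,3];q=q*[1,-1,-1]
    return cv2.projectPoints(q,np.zeros(3),np.zeros(3),c['camera_matrix'],c['dist'])[0].reshape(-1,2)
def pose(s):
    q=s['tool_rot'];return np.array(s['ee_pos']),R.from_quat([q[1],q[2],q[3],q[0]]).as_matrix()
E
python3 - <<'E'
from h import *
c=dict(np.load('top0.npz'));im=c['img']
a=cv2.resize(im[110:220,280:430],None,fx=4,fy=4,interpolation=cv2.INTER_CUBIC)
b=cv2.resize(im[185:250,190:230],None,fx=4,fy=4,interpolation=cv2.INTER_CUBIC)
o=np.zeros((440,780,3),np.uint8);o[:440,:600]=a;o[:260,610:770]=b
cv2.imwrite('pics/crop1.png',o)
# stand: non-red in the mat region
hsv=cv2.cvtColor(im,cv2.COLOR_BGR2HSV)
red=((hsv[...,1]>150)&((hsv[...,0]<10)|(hsv[...,0]>170)))
m=(~red).astype(np.uint8)
for n,(x0,x1,y0,y1) in dict(stand=(270,424,105,225),car=(185,240,180,246)).items():
    r=m[y0:y1,x0:x1]
    cs,_=cv2.findContours(r,cv2.RETR_EXTERNAL,cv2.CHAIN_APPROX_NONE,offset=(x0,y0))
    k=max(cs,key=cv2.contourArea);rc=cv2.minAreaRect(k);bx=cv2.boxPoints(rc)
    print(n,rc,bx.tolist())
    for z in ([0.062,0] if n=='stand' else [0.025]): print(z,plane(c,bx,z).round(4).tolist(),plane(c,[rc[0]],z).round(4))
print('knob',plane(c,[[366,182]],.095),'switch',plane(c,[[401,178]],.1))
E
```

```text
stand ((353.3746643066406, 163.90782165527344), (72.34490203857422, 118.94075775146484), 83.45370483398438) [[290.16815185546875, 134.75119018554688], [408.33343505859375, 121.19122314453125], [416.5811767578125, 193.064453125], [298.4158935546875, 206.62442016601562]]
0.062 [[0.7096, 0.0645, 0.062], [0.7577, -0.2963, 0.062], [0.5383, -0.3237, 0.062], [0.4901, 0.0342, 0.062]] [[ 0.6233 -0.1303  0.062 ]]
0 [[0.7203, 0.0709, 0.0], [0.7707, -0.3068, 0.0], [0.5409, -0.3355, 0.0], [0.4904, 0.0392, 0.0]] [[ 0.6299 -0.1331  0.    ]]
car ((210.3843994140625, 217.58529663085938), (44.63438415527344, 21.289142608642578), 80.13418579101562) [[196.07339477539062, 197.4219970703125], [217.04769897460938, 193.7742919921875], [224.69540405273438, 237.74859619140625], [203.72109985351562, 241.39630126953125]]
0.025 [[0.5127, 0.3629, 0.025], [0.5255, 0.2957, 0.025], [0.3876, 0.2676, 0.025], [0.3744, 0.3345, 0.025]] [[0.4499 0.315  0.025 ]]
knob [[ 0.56673984 -0.16711484  0.095     ]] switch [[ 0.58023201 -0.26980701  0.1       ]]
```

View pics/crop1.png

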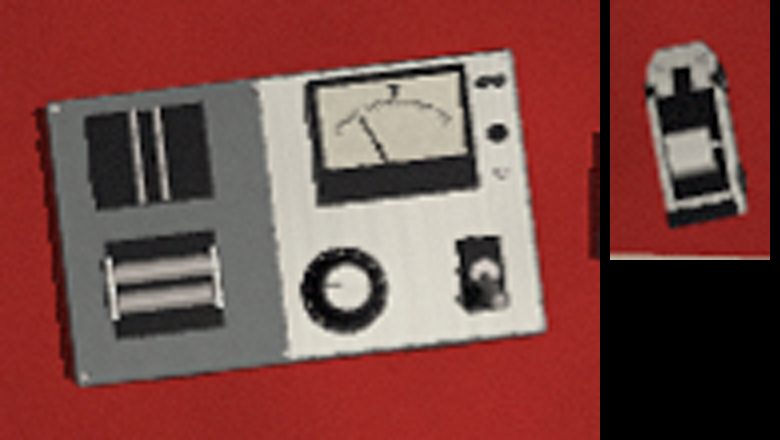

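The crop shows the car's nose pointing up in the image (+x), with yaw about 0.20. The rollers lie at the stand's front left, and the stand's yaw is about 0.136. The needle is at about (368,140) and the marker tab at (393,92) in crop pixels.

```bash
cat >> h.py <<'E'
def rows(P0,M0,target,ya,n=10):
    """equal world steps to target, tool y line turned to angle ya (mod pi); prints units"""
    a0=np.arctan2(M0[1,1],M0[0,1]);d=(ya-a0+np.pi/2)%np.pi-np.pi/2
    step=(np.array(target)-P0)/n
    print('yaw diff deg',np.degrees(d).round(2),'shift mm',((np.array(target)-P0)*1e3).round(1))
    M=M0.copy()
    for i in range(n):
        print('[%s,%.3f,G],'%(','.join('%.3f'%v for v in M.T@step/0.03),-np.degrees(d)/n/6))
        M=R.from_rotvec([0,0,d/n]).as_matrix()@M
E
python3 - <<'E'
from h import *
from workcell import bot
P,M=pose(bot.sense());rows(P,M,[.450,.315,.15],np.pi/2+.20)
E
```

```text
yaw diff deg 35.74 shift mm [ 224.1 -185.9  -54.4]
[-0.936,-0.257,0.182,-0.596,G],
[-0.918,-0.315,0.182,-0.596,G],
[-0.896,-0.372,0.182,-0.596,G],
[-0.871,-0.427,0.182,-0.596,G],
[-0.843,-0.481,0.182,-0.596,G],
[-0.811,-0.532,0.182,-0.596,G],
[-0.777,-0.582,0.182,-0.596,G],
[-0.739,-0.629,0.183,-0.596,G],
[-0.698,-0.674,0.183,-0.596,G],
[-0.655,-0.716,0.183,-0.596,G],
```

Emit:
move_arm --plan '[[[-0.94,-0.26,0.18,-0.6,94],[-0.92,-0.32,0.18,-0.6,94],[-0.9,-0.37,0.18,-0.6,94],[-0.87,-0.43,0.18,-0.6,94],[-0.84,-0.48,0.18,-0.6,94],[-0.81,-0.53,0.18,-0.6,94],[-0.78,-0.58,0.18,-0.6,94],[-0.74,-0.63,0.18,-0.6,94],[-0.7,-0.67,0.18,-0.6,94],[-0.65,-0.72,0.18,-0.6,94]]]'

```text
time_s: 0.93
ee_pos: [0.4514, 0.3145, 0.1506]
tool_rot: [-0.0, -0.104, 0.995, -0.0]
ft_force: [1.5, 0.1, 0.3]
grip_width: 0.0939
gripper_force: 0.0
```

Run:
```python
from h import *
from workcell import bot
c=bot.camera('wrist');np.savez('w1.npz',**c);cv2.imwrite('pics/w1.png',c['img'])
P,M=pose(bot.sense());print(P,M.round(3).tolist());print(c['view'].round(3).tolist())
print(proj(c,[[.45,.315,.025]]))
```

```text
[0.45482671 0.31056823 0.14905821] [[-0.979, -0.204, 0.001], [-0.204, 0.979, -0.005], [0.0, -0.005, -1.0]]
[[-0.206, 0.979, -0.0, -0.215], [-0.944, -0.199, -0.262, 0.503], [-0.256, -0.053, 0.965, -0.206], [0.0, 0.0, 0.0, 1.0]]
[[319.75322537 188.95679435]]
```

View pics/w1.png

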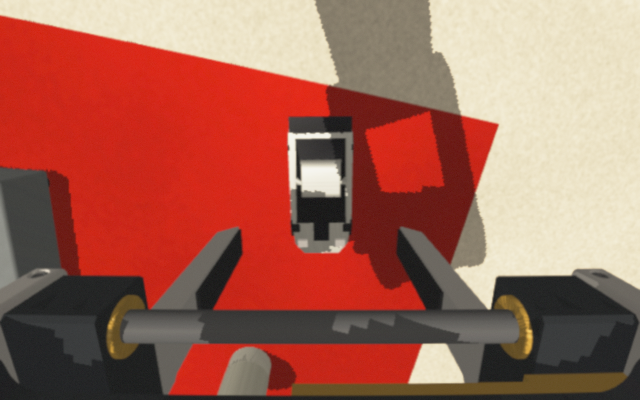

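The wrist view shows the car's tail at row 116, its nose at row 253, and its sides at columns 288 and 354. It's nearly aligned with the image. I'll use depth to fix the pose.

```bash
cat >> h.py <<'E'
def cloud(c):
    v,u=np.mgrid[0:400,0:640];px=np.c_[u.ravel(),v.ravel()]
    o,d=ray(c,px);return (o+d*c['depth'].reshape(-1,1)).reshape(400,640,3)
E
python3 - <<'E'
from h import *
from workcell import bot
c=dict(np.load('w1.npz'));X=cloud(c)
r=X[90:290,255:375].reshape(-1,3);print('table z',np.percentile(r[:,2],[2,10,25,50,90,99]).round(4))
k=r[(r[:,2]>.014)&(r[:,2]<.06)]
rc=cv2.minAreaRect((k[:,:2]*1000).astype(np.float32));print(rc,cv2.boxPoints(rc).round(1).tolist())
for yaw in [.18,.2,.204,.22]:
    e=np.array([np.cos(yaw),np.sin(yaw)]);f=np.array([-e[1],e[0]])
    print(yaw,np.percentile(k[:,:2]@e,[0,.3,50,99.7,100]).round(4),np.percentile(k[:,:2]@f,[0,.5,50,99.5,100]).round(4))
# side walls by bands along x: left/right per segment
e=np.array([np.cos(.2),np.sin(.2)]);f=np.array([-e[1],e[0]]);s=k[:,:2]@e;t=k[:,:2]@f
s0=s.min()
for a in np.arange(.01,.14,.02):
    q=t[(abs(s-s0-a)<.005)&(k[:,2]<.031)];print(a,q.min().round(4),q.max().round(4))
print(pose(bot.sense())[0])
E
```

```text
table z [-0.0006  0.      0.0006  0.0013  0.0434  0.0465]
((450.06158447265625, 316.3936767578125), (141.6265106201172, 61.8492317199707), 12.83151626586914) [[374.1000061035156, 330.79998779296875], [387.8999938964844, 270.5], [526.0, 302.0], [512.2000122070312, 362.29998779296875]]
0.18 [0.4283 0.4289 0.487  0.5689 0.5699] [0.1981 0.1995 0.2302 0.2607 0.2633]
0.2 [0.4333 0.4335 0.4914 0.5736 0.5744] [0.1888 0.1904 0.2202 0.2502 0.2525]
0.204 [0.4343 0.4344 0.4922 0.5745 0.5753] [0.187  0.1885 0.2183 0.2482 0.2503]
0.22 [0.4375 0.4378 0.4956 0.5779 0.579 ] [0.1795 0.1805 0.2102 0.2401 0.2416]
0.01 0.2247 0.2479
0.03 0.1888 0.2507
0.049999999999999996 0.1907 0.25
0.06999999999999999 0.1904 0.2499
0.08999999999999998 0.1909 0.2506
0.10999999999999997 0.1907 0.2525
0.12999999999999998 0.1951 0.2481
[0.45482671 0.31056823 0.14905821]
```

Emit:
move_arm --plan '[[[0.14,0.23,0,0,94],[0,0,0.6,0,94],[0,0,0.7,0,94],[0,0,0.7,0,94],[0,0,0.7,0,94],[0,0,0.7,0,94],[0,0,0.6,0,94],[0,0,0.5,0,94],[0,0,0.25,0,94],[0,0,0.05,0,94]]]'

```text
time_s: 1.82
ee_pos: [0.4432, 0.3215, 0.0055]
tool_rot: [-0.002, -0.102, 0.995, -0.001]
ft_force: [-0.3, 0.8, 0.6]
grip_width: 0.0938
gripper_force: 0.0
```

Emit:
move_arm --plan '[[[0,0,0,0,94],[0,0,0,0,60],[0,0,0,0,55],[0,0,0,0,50],[0,0,0,0,50],[0,0,0,0,50],[0,0,0,0,50],[0,0,0,0,50],[0,0,0,0,50],[0,0,0,0,50]]]'

```text
time_s: 2.65
ee_pos: [0.4456, 0.3216, 0.008]
tool_rot: [0.0, -0.102, 0.995, -0.0]
ft_force: [1.2, -2.1, 3.3]
grip_width: 0.0599
gripper_force: 30.0
```

Emit:
move_arm --plan '[[[0,0,-0.2,0,50],[0,0,-0.5,0,50],[0,0,-0.7,0,50],[0,0,-0.8,0,50],[0,0,-0.8,0,50],[0,0,-0.8,0,50],[0,0,-0.7,0,50],[0,0,-0.3,0,50],[0,0,0,0,50],[0,0,0,0,50]]]'

```text
time_s: 3.48
ee_pos: [0.4449, 0.3217, 0.1509]
tool_rot: [-0.0, -0.102, 0.995, 0.0]
ft_force: [0.0, -1.2, -1.6]
grip_width: 0.06
gripper_force: 30.0
```

Run:
```python
from h import *
from workcell import bot
ps=[]
for i in range(5):
    c=bot.camera('wrist');P,M=pose(bot.sense());ps.append(P)
print(np.array(ps).round(4).tolist(),M.round(3).tolist(),bot.sense()['grip_width'])
np.savez('w2.npz',**c);cv2.imwrite('pics/w2.png',c['img'])
P=np.mean(ps,0);X=cloud(c)
r=(X[60:330,230:410].reshape(-1,3)-P)@M
k=r[(abs(r[:,1])<.04)&(r[:,2]<.02)&(r[:,2]>-.045)]
print(len(k))
for z0,z1 in [(-.03,-.02),(-.02,-.01),(-.01,0),(0,.01),(.01,.02)]:
    q=k[(k[:,2]>z0)&(k[:,2]<z1)];print(z0,len(q),np.percentile(q[:,:2],[.5,99.5],axis=0).round(4).tolist() if len(q) else '')
# stand: depth from top camera
t=bot.camera('top');np.savez('top1.npz',**t);cv2.imwrite('pics/top1.png',t['img']);Y=cloud(t)
q=Y[125:200,295:412].reshape(-1,3);print('top z',np.percentile(q[:,2],[5,20,50,80,95]).round(4))
```

```text
[[0.4444, 0.3213, 0.1498], [0.4442, 0.3211, 0.1493], [0.4442, 0.3211, 0.1492], [0.4442, 0.3212, 0.1493], [0.4444, 0.3212, 0.1496]] [[-0.979, -0.203, -0.003], [-0.203, 0.979, -0.002], [0.003, -0.001, -1.0]] 0.0597137343661406
22353
-0.03 8907 [[-0.0328, -0.0371], [0.051, 0.0369]]
-0.02 225 [[-0.0339, -0.0399], [0.0093, 0.0399]]
-0.01 91 [[0.0081, -0.0398], [0.0091, 0.0398]]
0 0 
0.01 0 
top z [0.0013 0.0601 0.0638 0.0728 0.0795]
```

View pics/w2.png

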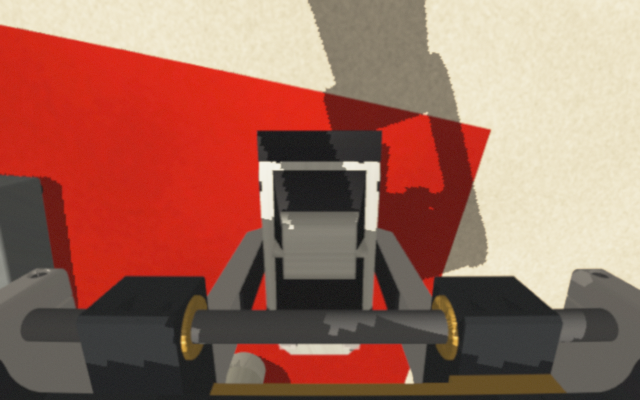

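The car is held and level. Its black tail edge is at row 131, columns 258–382, and it's centred between the fingers. Next I'll measure the bay, knob and switch.

Run:
```python
from h import *
from workcell import bot
c=dict(np.load('top1.npz'));im=c['img'];g=cv2.cvtColor(im,cv2.COLOR_BGR2GRAY)
hsv=cv2.cvtColor(im,cv2.COLOR_BGR2HSV)
def comp(mask,x0,x1,y0,y1,z,name,close=0):
    r=mask[y0:y1,x0:x1].astype(np.uint8)
    if close:r=cv2.morphologyEx(r,cv2.MORPH_CLOSE,np.ones((close,close)))
    cs,_=cv2.findContours(r,cv2.RETR_EXTERNAL,cv2.CHAIN_APPROX_NONE,offset=(x0,y0))
    k=max(cs,key=cv2.contourArea);rc=cv2.minAreaRect(k);b=plane(c,cv2.boxPoints(rc),z)
    print(name,np.round(rc[0],1),np.round(rc[1],1),'ctr',b.mean(0).round(4),'sides',np.linalg.norm(b[1]-b[0]).round(4),np.linalg.norm(b[2]-b[1]).round(4),'ang',np.round(np.arctan2(*(b[1]-b[0])[1::-1]),3),np.round(np.arctan2(*(b[2]-b[1])[1::-1]),3))
sat=hsv[...,1]
comp((g<60),296,338,128,165,.072,'track',5)
comp((g<55),296,342,164,198,.062,'cradle floor',9)
comp((g<70),350,380,165,197,.09,'knob',7)
comp((g<70),350,405,120,166,.078,'meter',5)
comp((g>120),360,375,170,192,.095,'cap')
comp((g<70),390,410,165,192,.063,'switchplate')
# grey / white boundary and whole lid
red=((sat>150)&((hsv[...,0]<10)|(hsv[...,0]>170)))
comp(~red&(g>75),270,424,105,225,.062,'lid',5)
X=cloud(c)
k=X[130:195,355:380].reshape(-1,3);k=k[(k[:,2]>.086)&(k[:,2]<.1)];print('knob depth',k.mean(0).round(4),len(k))
k=X[165:198,296:345].reshape(-1,3);k=k[k[:,2]>.0735];print('rollers/plates',k.mean(0).round(4),len(k))
k=X[160:195,385:415].reshape(-1,3);k=k[k[:,2]>.085];print('switch',k.mean(0).round(4),k[k[:,2].argmax()].round(4),len(k))
```

```text
track [316.4 148.6] [23.2 29.8] ctr [ 0.6668 -0.0172  0.072 ] sides 0.0905 0.0707 ang -1.444 -3.013
cradle floor [320.5 180.6] [29.1 30.3] ctr [ 0.5706 -0.0314  0.062 ] sides 0.0924 0.0887 ang -1.307 -2.878
knob [365. 182.] [20. 20.] ctr [ 0.567  -0.1645  0.09  ] sides 0.0595 0.0595 ang -1.552 -3.126
meter [378.4 140.8] [35.  53.3] ctr [ 0.693  -0.2039  0.078 ] sides 0.1611 0.1062 ang -1.436 -3.018
cap [366.3 181.4] [10.7 11.2] ctr [ 0.5685 -0.168   0.095 ] sides 0.0332 0.0318 ang -0.446 -2.017
switchplate [399.7 177.7] [17.9 10. ] ctr [ 0.5839 -0.2716  0.063 ] sides 0.0306 0.0544 ang -1.44 -3.018
lid [353.7 163.8] [ 72.1 118.2] ctr [ 0.6242 -0.1313  0.062 ] sides 0.3616 0.2203 ang -1.437 -3.016
knob depth [ 0.5681 -0.1682  0.0944] 186
rollers/plates [ 0.5683 -0.0337  0.0966] 205
switch [ 0.5544 -0.2482  0.2781] [ 0.4824 -0.0707  1.385 ] 39
```

Run:
```python
from h import *
from workcell import bot
P,M=pose(bot.sense());rows(P,M,[.610,.09,.20],np.pi/2+.131)
```

```text
yaw diff deg -4.21 shift mm [ 165.4 -231.3   50. ]
[-0.383,-0.867,-0.167,0.070,G],
[-0.389,-0.864,-0.167,0.070,G],
[-0.395,-0.861,-0.167,0.070,G],
[-0.402,-0.858,-0.167,0.070,G],
[-0.408,-0.855,-0.167,0.070,G],
[-0.414,-0.852,-0.167,0.070,G],
[-0.421,-0.849,-0.167,0.070,G],
[-0.427,-0.846,-0.167,0.070,G],
[-0.433,-0.843,-0.167,0.070,G],
[-0.439,-0.840,-0.167,0.070,G],
```

Emit:
move_arm --plan '[[[-0.38,-0.87,-0.17,0.07,50],[-0.39,-0.86,-0.17,0.07,50],[-0.4,-0.86,-0.17,0.07,50],[-0.4,-0.86,-0.17,0.07,50],[-0.41,-0.86,-0.17,0.07,50],[-0.41,-0.85,-0.17,0.07,50],[-0.42,-0.85,-0.17,0.07,50],[-0.43,-0.85,-0.17,0.07,50],[-0.43,-0.84,-0.17,0.07,50],[-0.44,-0.84,-0.17,0.07,50]]]'

```text
time_s: 4.62
ee_pos: [0.6109, 0.089, 0.2019]
tool_rot: [-0.001, -0.065, 0.998, 0.0]
ft_force: [0.7, -0.3, -1.0]
grip_width: 0.06
gripper_force: 30.0
```

Run:
```python
from h import *
from workcell import bot
for i in range(6): c=bot.camera('wrist')
P,M=pose(bot.sense());print(P,M.round(3).tolist(),bot.sense()['grip_width'])
np.savez('w3.npz',**c);cv2.imwrite('pics/w3.png',c['img'])
e=np.array([.9914,.1306,0]);f=np.array([-.1306,.9914,0]);b=np.array([.6093,-.0248,.072])
print(proj(c,[b,b+.058*e,b+.022*e,b+.094*e,b-.040*e-.004*np.r_[0,0,1]]).round(1).tolist())
```

```text
[0.60974111 0.09107459 0.20174897] [[-0.991, -0.132, -0.002], [-0.132, 0.991, 0.001], [0.001, 0.001, -1.0]] 0.05979621437434716
[[203.2, 173.9], [208.5, 229.0], [205.3, 195.4], [211.6, 260.7], [200.8, 132.5]]
```

View pics/w3.png

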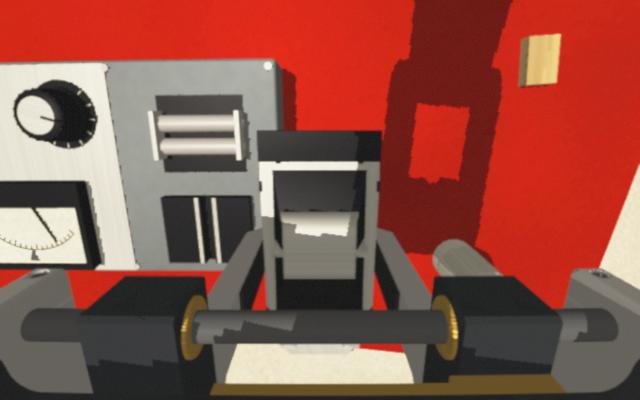

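The wrist view shows the rollers at rows 122 and 146 (columns 155–240), the slot rails at columns 197 and 215, the knob at (50,113) and the needle and tab in the lower left. I'll refine these.

Run:
```python
from h import *
c=dict(np.load('w3.npz'));g=cv2.cvtColor(c['img'],cv2.COLOR_BGR2GRAY)
e=np.array([.9914,.1306,0]);f=np.array([-.1306,.9914,0]);b=np.array([.6093,-.0248,.072])
def loc(px,z): p=plane(c,px,z)-b; return np.c_[p@e,p@f].round(4)
for r in [205,220,235,250]:
    row=g[r,185:228].astype(float);ix=np.where(row>110)[0]+185
    sp=np.split(ix,np.where(np.diff(ix)>1)[0]+1);cs=[s.mean() for s in sp if len(s)>1]
    ctr=[(s[0],s[-1]) for s in sp];print(r,ctr,loc([[x,r] for x in cs],.072).tolist())
# track dark rect
def comp(mask,x0,x1,y0,y1,z,name,cl):
    m=cv2.morphologyEx(mask[y0:y1,x0:x1].astype(np.uint8),cv2.MORPH_CLOSE,np.ones((cl,cl)))
    k=max(cv2.findContours(m,0,1,offset=(x0,y0))[0],key=cv2.contourArea);rc=cv2.minAreaRect(k)
    print(name,np.round(rc[:2],1).tolist(),loc(cv2.boxPoints(rc),z).tolist(),plane(c,[rc[0]],z).round(4))
comp(g<70,150,256,190,268,.072,'track',13)
m=g[100:170,148:250]>150
for s in cv2.findContours(m.astype(np.uint8),0,1,offset=(148,100))[0]:
    if cv2.contourArea(s)>30: rc=cv2.minAreaRect(s);print(rc,loc([rc[0]],.078),loc(cv2.boxPoints(rc),.078).tolist())
X=cloud(c);q=X[105:165,150:245].reshape(-1,3)
q=q[(q[:,2]>.066)&(q[:,2]<.09)]-b;print('roller cloud',np.percentile(np.c_[q@e,q@f],[1,50,99],axis=0).round(4).tolist())
k=X[85:150,0:105].reshape(-1,3);k=k[(k[:,2]>.091)&(k[:,2]<.1)];print('knob',(k.min(0)+k.max(0))/2,k.mean(0),len(k))
# stand yaw from lid front edge
k=X[55:70,120:270]; 
# car in hand: tail
P=np.array([.6097,.0911,.2017]);M=np.array([[-.991,-.132,-.002],[-.132,.991,.001],[.001,.001,-1]])
q=(X[100:330,230:410].reshape(-1,3)-P)@M;q=q[(q[:,2]<-.02)&(q[:,2]>-.05)&(abs(q[:,1])<.033)]
for a in np.arange(-.05,-.02,.005):
    w=q[abs(q[:,2]-a)<.0025];print(a.round(3),len(w),w[:,0].max().round(4) if len(w) else '',w[:,1].min() if len(w) else '',w[:,1].max() if len(w) else '')
```

```text
205 [(np.int64(194), np.int64(198)), (np.int64(211), np.int64(216))] [[0.0321, -0.0104], [0.0321, 0.0075]]
220 [(np.int64(196), np.int64(200)), (np.int64(213), np.int64(217))] [[0.0482, -0.01], [0.0481, 0.0076]]
235 [(np.int64(197), np.int64(201)), (np.int64(214), np.int64(219))] [[0.0647, -0.0106], [0.0646, 0.0078]]
250 [(np.int64(199), np.int64(203)), (np.int64(216), np.int64(220))] [[0.0817, -0.0102], [0.0816, 0.0079]]
track [[208.5, 228.5], [77.0, 93.0]] [[0.0164, -0.0432], [0.0164, 0.0505], [0.1013, 0.046], [0.1017, -0.0544]] [[ 0.6663 -0.0173  0.072 ]]
((198.90489196777344, 137.07301330566406), (49.35709762573242, 81.8848876953125), 86.18592071533203) [[-0.0364  0.0014]] [[-0.0566, -0.0364], [-0.0612, 0.0401], [-0.0157, 0.0403], [-0.0105, -0.0392]]
((246.0, 110.0), (20.0, 6.0), 90.0) [[-0.0609  0.0473]] [[-0.0698, 0.0451], [-0.0698, 0.0506], [-0.0519, 0.0496], [-0.052, 0.044]]
((155.0, 134.5), (69.0, 14.0), 90.0) [[-0.039 -0.04 ]] [[-0.0702, -0.0425], [-0.0701, -0.0295], [-0.006, -0.0375], [-0.0061, -0.0512]]
roller cloud [[-0.0595, -0.0416], [-0.0405, -0.0015], [-0.0173, 0.0412]]
knob [ 0.56987904 -0.16727834  0.09455793] [ 0.56923072 -0.16497071  0.09490508] 2123
-0.05 127 0.0091 -0.03288310089475645 0.03289987567203523
-0.045 226 0.0089 -0.032908554948674035 0.03299241379794507
-0.04 2349 0.0668 -0.03293409744037502 0.032998661125321696
-0.035 8765 0.0671 -0.03295333527518837 0.03282866228671107
-0.03 3135 0.0428 -0.032920165777195 0.03262934378549045
-0.025 5142 0.051 -0.03286187133188093 0.03286603081411957
```

Emit:
move_arm --plan '[[[0.13,-0.77,0,0,50],[0.13,-0.78,0,0,50],[0.13,-0.78,0,0,50],[0.13,-0.77,0.2,0,50],[0.14,-0.77,0.4,0,50],[0,0,0.6,0,50],[0,0,0.7,0,50],[0,0,0.7,0,50],[0,0,0.6,0,50],[0,0,0.3,0,50]]]'

```text
time_s: 5.75
ee_pos: [0.6038, -0.0258, 0.0942]
tool_rot: [-0.003, -0.067, 0.998, 0.001]
ft_force: [-0.7, 0.4, -1.2]
grip_width: 0.0597
gripper_force: 30.0
```

Run:
```python
from h import *
from workcell import bot
ps=[]
for i in range(5):
    c=bot.camera('wrist');P,M=pose(bot.sense());ps.append(P)
P=np.mean(ps,0);t=np.array([.6055,-.0266,.0695]);print(P,M.round(3).tolist(),(M.T@(t-P)*1e3).round(1),'mm tool');print(bot.sense()['ft_force'])
np.savez('w4.npz',**c);cv2.imwrite('pics/w4.png',c['img'])
```

```text
[ 0.60520232 -0.02640996  0.09652809] [[-0.991, -0.132, 0.003], [-0.132, 0.991, -0.0], [-0.003, -0.001, -1.0]] [-0.2 -0.2 27. ] mm tool
[ 0.15774959 -0.65580557 -1.01163859]
```

View pics/w4.png

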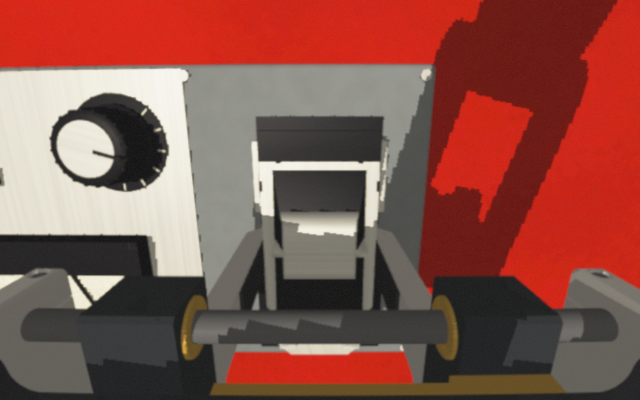

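The bearing plates show at columns 254 and 385, evenly on either side of the car, so it's centred. I'll lower it.

Emit:
move_arm --plan '[[[0,0,0.2,0,50],[0,0,0.2,0,50],[0,0,0.15,0,50],[0,0,0.1,0,50],[0,0,0.05,0,50],[0,0,0.04,0,50],[0,0,0.03,0,50],[0,0,0,0,50],[0,0,0,0,50],[0,0,0,0,50]]]'

```text
time_s: 6.83
ee_pos: [0.6062, -0.0275, 0.0746]
tool_rot: [0.0, -0.066, 0.998, 0.0]
ft_force: [0.2, -0.1, -1.2]
grip_width: 0.0596
gripper_force: 30.0
```

Emit:
move_arm --plan '[[[0,0,0.03,0,50],[0,0,0,0,50],[0,0,0,0,50],[0,0,0.03,0,50],[0,0,0,0,50],[0,0,0,0,50],[0,0,0.03,0,50],[0,0,0,0,50],[0,0,0,0,50],[0,0,0,0,50]]]'

```text
time_s: 7.67
ee_pos: [0.6072, -0.0274, 0.0728]
tool_rot: [0.002, -0.066, 0.998, -0.0]
ft_force: [2.7, 1.0, 5.3]
grip_width: 0.0596
gripper_force: 30.0
```

Emit:
move_arm --plan '[[[-0.03,0,0.02,0,50],[0,0,0,0,50],[-0.03,0,0.02,0,50],[0,0,0,0,50],[0,0,0,0,50],[0,0,0,0,50],[0,0,0,0,50],[0,0,0,0,50],[0,0,0,0,50],[0,0,0,0,50]]]'

```text
time_s: 8.5
ee_pos: [0.6092, -0.0272, 0.0717]
tool_rot: [0.002, -0.066, 0.998, -0.0]
ft_force: [4.5, 1.6, 5.6]
grip_width: 0.0601
gripper_force: 30.0
```

Emit:
move_arm --plan '[[[-0.04,0,0,0,50],[0,0,0,0,50],[-0.04,0,0,0,50],[0,0,0,0,50],[0,0,0,0,50],[0,0,0,0,50],[0,0,0,0,50],[0,0,0,0,50],[0,0,0,0,50],[0,0,0,0,50]]]'

```text
time_s: 9.33
ee_pos: [0.6107, -0.0269, 0.0712]
tool_rot: [0.001, -0.066, 0.998, -0.0]
ft_force: [0.9, 0.1, 5.2]
grip_width: 0.0597
gripper_force: 30.0
```

Run:
```python
from h import *
from workcell import bot
ps=[]
for i in range(4):
    c=bot.camera('wrist');s=bot.sense();ps.append(np.r_[s['ee_pos'],s['ft_force'],s['torque']])
P,M=pose(s)
print(np.mean(ps,0).round(4),M.round(3).tolist())
np.savez('w5.npz',**c);cv2.imwrite('pics/w5.png',c['img'][80:320,180:460].repeat(2,0).repeat(2,1))
```

```text
[ 0.6107 -0.027   0.0712  1.1721  0.6363  5.7898  0.1512 -0.3585  0.0074] [[-0.991, -0.131, 0.001], [-0.131, 0.991, 0.0], [-0.001, -0.0, -1.0]]
```

View pics/w5.png

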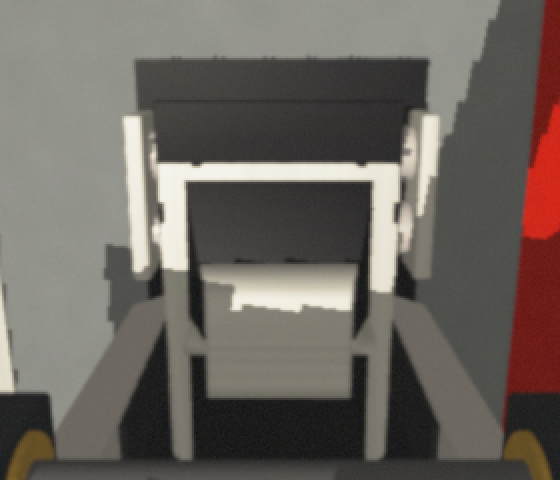

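Fx has nearly vanished, so the car is seated. I'll release it and rise.

Emit:
move_arm --plan '[[[0,0,0,0,64],[0,0,0,0,68],[0,0,0,0,75],[0,0,0,0,85],[0,0,0,0,90],[0,0,-0.2,0,90],[0,0,-0.5,0,90],[0,0,-0.8,0,90],[0,0,-0.9,0,90],[0,0,-0.9,0,90]]]'

```text
time_s: 10.37
ee_pos: [0.6097, -0.0269, 0.1704]
tool_rot: [-0.001, -0.066, 0.998, 0.0]
ft_force: [0.5, -0.4, 0.0]
grip_width: 0.0897
gripper_force: 0.0
```

Run:
```python
from h import *
from workcell import bot
for i in range(5): c=bot.camera('wrist')
s=bot.sense();P,M=pose(s);print(P,s['ft_force'],s['time_s'])
np.savez('w6.npz',**c)
X=cloud(c);q=X[90:330,230:410].reshape(-1,3)
e=np.array([.9914,.1306,0]);f=np.array([-.1306,.9914,0]);b=np.array([.6095,-.0261,.072])
q=q-b;q=np.c_[q@e,q@f,q[:,2]];q=q[(q[:,2]>.012)&(q[:,2]<.05)&(abs(q[:,1])<.036)&(abs(q[:,0])<.1)]
print(np.percentile(q,[.2,1,50,99,99.8],axis=0).round(4).tolist())
cv2.imwrite('pics/w6.png',c['img'])
```

```text
[ 0.60978002 -0.02689547  0.16873592] [ 0.02027906  0.13802968 -0.5774846 ] 10.6167
[[-0.0657, -0.0306, 0.0122], [-0.0649, -0.0299, 0.0133], [-0.0105, -0.0002, 0.0274], [0.0665, 0.0289, 0.0379], [0.0697, 0.0295, 0.0384]]
```

View pics/w6.png

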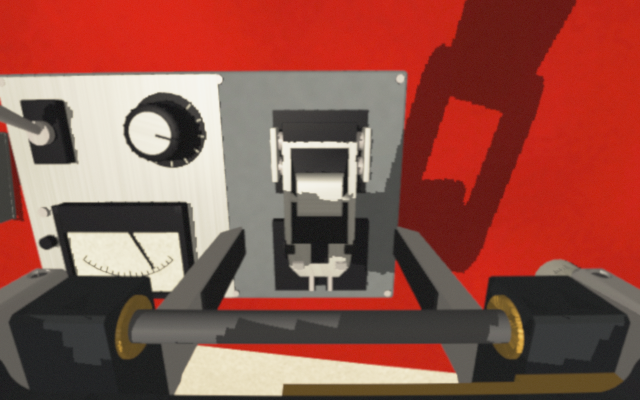

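The car is seated: its extent is −66 to +70 mm about the bay point, lateral offset is about 0 and the roof is 38 mm above the bay. The guide is in the slot at (320,283). Now I'll measure the needle and tab angles.

```bash
cat >> h.py <<'E'
e=np.array([.9914,.1306,0]);f=np.array([-.1306,.9914,0])
def rect(c,ctr,z=.074,ax=(-.02,.13),ay=(-.075,.075),k=5):
    """metric rectified patch of the plane at z around ctr: rows +x down->up, k px per mm"""
    xs=np.arange(ax[1],ax[0],-.001/k);ys=np.arange(ay[1],ay[0],-.001/k)
    A,B=np.meshgrid(xs,ys,indexing='ij');W=np.array([ctr[0],ctr[1],z])+A[...,None]*e+B[...,None]*f
    p=proj(c,W.reshape(-1,3)).reshape(*A.shape,2).astype(np.float32)
    return cv2.remap(c['img'],p[...,0],p[...,1],cv2.INTER_CUBIC)
E
python3 - <<'E'
from h import *
from workcell import bot
print(bot.sense()['joints'].round(3) if hasattr(bot.sense()['joints'],'round') else bot.sense()['joints'])
k=[.569,-.1678]
o=[rect(dict(np.load(n)),k,ax=(.05,.16),ay=(-.085,.075),k=2.4) for n in ['top1.npz','w3.npz']]
cv2.imwrite('pics/meter.png',np.hstack(o))
E
```

```text
[-0.137  0.232  1.278  0.     1.633 -1.839]
```

View pics/meter.png

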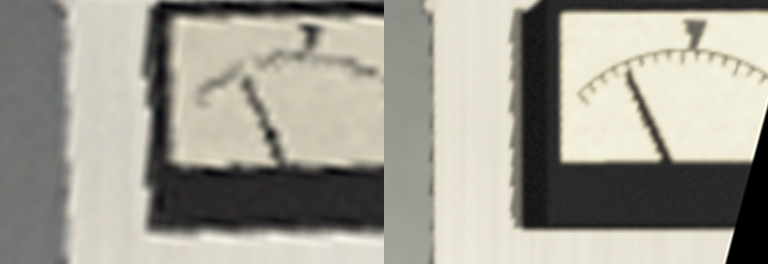

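In the rectified wrist view the needle runs from (667,160) to (628,70), which is 23.4° left. The tab tip is at (693,50), 3.8° right. The needle needs about 0.475 rad, so the knob needs about 81.6° clockwise, or 13.6 units.

Emit:
move_arm --plan '[[[0.33,-0.74,0,0,94],[0.33,-0.75,0,0,94],[0.33,-0.75,0,0,94],[0.33,-0.75,0,0,94],[0.33,-0.75,0,0,94],[0.31,-0.74,0.3,0,94],[0,0,0.5,0,94],[0,0,0.5,0,94],[0,0,0.3,0,94],[0,0,0,0,94]]]'

```text
time_s: 11.45
ee_pos: [0.5669, -0.1669, 0.1166]
tool_rot: [-0.004, -0.065, 0.998, 0.002]
ft_force: [-0.2, -0.2, -0.5]
grip_width: 0.0939
gripper_force: 0.0
```

Run:
```python
from h import *
from workcell import bot
ps=[]
for i in range(4):
    c=bot.camera('wrist');P,M=pose(bot.sense());ps.append(P)
P=np.mean(ps,0);print(P)
X=cloud(c);k=X.reshape(-1,3);k=k[(k[:,2]>.0915)&(k[:,2]<.1)&(np.linalg.norm(k[:,:2]-[.569,-.1678],axis=1)<.032)]
(x,y),r=cv2.minEnclosingCircle((k[:,:2]*1e3).astype(np.float32));print(x,y,r,len(k))
print('tool mm to circle',(M.T@(np.array([x/1e3,y/1e3,.066])-P)*1e3).round(1),'to prior',(M.T@(np.array([.569,-.1678,.066])-P)*1e3).round(1))
```

```text
[ 0.569076   -0.16741631  0.12054386]
569.654052734375 -167.3558349609375 23.59036636352539 3215
tool mm to circle [-0.5  0.  54.5] to prior [ 0.2 -0.3 54.5]
```

Aligned within 0.5 mm. Now I'll descend 54 mm (1.8 units) and grip.

Emit:
move_arm --plan '[[[0,0,0.4,0,94],[0,0,0.5,0,94],[0,0,0.4,0,94],[0,0,0.3,0,94],[0,0,0.2,0,60],[0,0,0,0,45],[0,0,0,0,40],[0,0,0,0,40],[0,0,0,0,40],[0,0,0,0,40]]]'

```text
time_s: 12.48
ee_pos: [0.5701, -0.1681, 0.0684]
tool_rot: [0.001, -0.066, 0.998, -0.0]
ft_force: [0.7, 1.3, 0.2]
grip_width: 0.0573
gripper_force: 0.0
```

Emit:
move_arm --plan '[[[0,0,0,0,40],[0,0,0,0.6,40],[0,0,0,0.8,40],[0,0,0,0.8,40],[0,0,0,0.8,40],[0,0,0,0.8,40],[0,0,0,0.8,40],[0,0,0,0.8,40],[0,0,0,0.8,40],[0,0,0,0.8,40]]]'

```text
time_s: 13.32
ee_pos: [0.5696, -0.1682, 0.068]
tool_rot: [0.0, 0.298, 0.954, -0.0]
ft_force: [-0.1, -0.1, 0.9]
grip_width: 0.0474
gripper_force: 30.0
```

Emit:
move_arm --plan '[[[0,0,0,0.8,40],[0,0,0,0.8,40],[0,0,0,0.8,40],[0,0,0,0.8,40],[0,0,0,0.8,40],[0,0,0,0.8,40],[0,0,0,0.8,40],[0,0,0,0.8,40],[0,0,0,0.2,40],[0,0,0,0,40]]]'

```text
time_s: 14.15
ee_pos: [0.5693, -0.1685, 0.068]
tool_rot: [0.0, 0.602, 0.798, -0.0]
ft_force: [-3.0, -1.2, 1.9]
grip_width: 0.0478
gripper_force: 30.0
```

Run:
```python
from h import *
from workcell import bot
c=bot.camera('top');np.savez('top2.npz',**c);d=bot.camera('side')
s=bot.sense();print(s['ft_force'],s['torque'],s['joints'])
k=[.569,-.1678]
o=[rect(x,k,ax=(.05,.16),ay=(-.1,.06),k=2.4) for x in (c,d)]
cv2.imwrite('pics/meter2.png',np.hstack(o))
```

```text
[-2.9916753  -1.69857885  3.56510189] [-0.41209285  0.60935198  0.00502075] [-3.82570276e-01  2.47485148e-01  1.46285337e+00 -1.07944865e-03
  1.43108409e+00 -6.61400930e-01]
```

View pics/meter2.png

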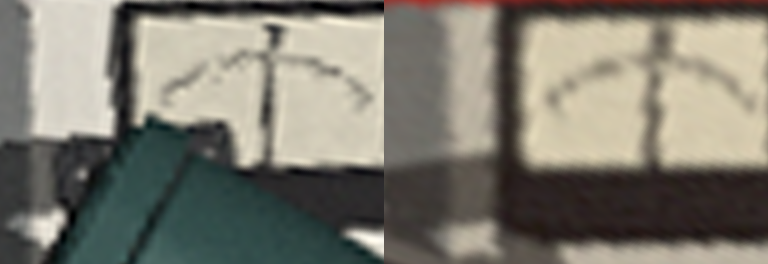

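The needle runs from (267,165) to (270,55) and the tab is at (272,40), so it's about 1° short. I'll nudge the knob a further 3°, release and rise.

Emit:
move_arm --plan '[[[0,0,0,0.5,40],[0,0,0,0,40],[0,0,0,0,40],[0,0,0,0,55],[0,0,0,0,68],[0,0,0,0,74],[0,0,-0.3,0,74],[0,0,-0.6,0,74],[0,0,-0.8,0,74],[0,0,-0.8,0,74]]]'

```text
time_s: 15.08
ee_pos: [0.5693, -0.1673, 0.1429]
tool_rot: [-0.001, 0.623, 0.782, 0.0]
ft_force: [0.9, -0.5, -0.4]
grip_width: 0.0742
gripper_force: 0.0
```

Run:
```python
from h import *
from workcell import bot
k=[.569,-.1678]
def ang(c,name):
    r=rect(c,k,ax=(.06,.16),ay=(-.1,.06),k=5);g=cv2.cvtColor(r,cv2.COLOR_BGR2GRAY).astype(float)
    cv2.imwrite(f'rect_{name}.png',r)
    # per-row darkest centroid within the window columns near needle
    out=[]
    for x in np.arange(.100,.150,.002):
        i=int((.16-x)*5000);row=255-g[i-2:i+3,:].mean(0);j0=int((.06-(-.015-.0))*5000*0+ (.06+.052-.022)*5000);j1=j0+220
        w=row[j0:j1]-np.median(row[j0:j1])-25;w[w<0]=0
        out.append((round(x,3),round(.06-(j0+(w*np.arange(j1-j0)).sum()/w.sum())/5000,4) if w.sum()>60 else None,int(w.sum())))
    print(name,out)
for n in ['top','side']: c=bot.camera(n);np.savez(n+'3.npz',**c);ang(c,n)
s=bot.sense();print(s['time_s'],s['ee_pos'],s['joints'])
```

```text
top [(np.float64(0.1), None, 0), (np.float64(0.102), np.float64(-0.0415), 2035), (np.float64(0.104), np.float64(-0.0407), 4072), (np.float64(0.106), np.float64(-0.0406), 2745), (np.float64(0.108), np.float64(-0.0403), 1965), (np.float64(0.11), np.float64(-0.0404), 1523), (np.float64(0.112), np.float64(-0.0422), 489), (np.float64(0.114), np.float64(-0.0496), 164), (np.float64(0.116), np.float64(-0.0463), 143), (np.float64(0.118), np.float64(-0.0419), 1279), (np.float64(0.12), np.float64(-0.0427), 1040), (np.float64(0.122), np.float64(-0.052), 1352), (np.float64(0.124), np.float64(-0.0521), 1850), (np.float64(0.126), np.float64(-0.0523), 1767), (np.float64(0.128), np.float64(-0.0526), 1869), (np.float64(0.13), np.float64(-0.0545), 1835), (np.float64(0.132), np.float64(-0.0543), 1126), (np.float64(0.134), np.float64(-0.054), 300), (np.float64(0.136), np.float64(-0.0499), 456), (np.float64(0.138), np.float64(-0.0473), 1505), (np.float64(0.14), np.float64(-0.0537), 1082), (np.float64(0.142), np.float64(-0.0543), 2011), (np.float64(0.144), np.float64(-0.0546), 2253), (np.float64(0.146), np
[... 713 characters left out ...]
26), np.float64(-0.0527), 1224), (np.float64(0.128), np.float64(-0.0533), 1021), (np.float64(0.13), np.float64(-0.0518), 1015), (np.float64(0.132), np.float64(-0.0534), 766), (np.float64(0.134), np.float64(-0.0532), 920), (np.float64(0.136), np.float64(-0.0535), 1442), (np.float64(0.138), np.float64(-0.0545), 2164), (np.float64(0.14), np.float64(-0.055), 2478), (np.float64(0.142), np.float64(-0.0552), 2880), (np.float64(0.144), np.float64(-0.0555), 3154), (np.float64(0.146), np.float64(-0.0555), 2713), (np.float64(0.148), np.float64(-0.0555), 1700)]
15.1833 [ 0.57255336 -0.16860585  0.14836837] [-3.81794053e-01  2.00169862e-01  1.35654235e+00  7.40086694e-04
  1.57432102e+00 -6.07899853e-01]
```

Run:
```python
from h import *
from workcell import bot
P,M=pose(bot.sense());rows(P,M,[.69,-.285,.21],.131)
```

```text
yaw diff deg -5.45 shift mm [ 117.4 -116.4   61.6]
[-0.467,0.296,-0.200,0.091,G],
[-0.464,0.301,-0.200,0.091,G],
[-0.461,0.305,-0.200,0.091,G],
[-0.458,0.310,-0.200,0.091,G],
[-0.455,0.314,-0.200,0.091,G],
[-0.452,0.318,-0.200,0.091,G],
[-0.449,0.322,-0.200,0.091,G],
[-0.446,0.327,-0.200,0.091,G],
[-0.443,0.331,-0.200,0.091,G],
[-0.440,0.335,-0.200,0.091,G],
```

Emit:
move_arm --plan '[[[-0.47,0.3,-0.2,0.09,0],[-0.46,0.3,-0.2,0.09,0],[-0.46,0.3,-0.2,0.09,0],[-0.46,0.31,-0.2,0.09,0],[-0.46,0.31,-0.2,0.09,0],[-0.45,0.32,-0.2,0.09,0],[-0.45,0.32,-0.2,0.09,0],[-0.45,0.33,-0.2,0.09,0],[-0.44,0.33,-0.2,0.09,0],[-0.44,0.33,-0.2,0.09,0]]]'

```text
time_s: 16.02
ee_pos: [0.6877, -0.2848, 0.2012]
tool_rot: [-0.001, 0.659, 0.752, 0.0]
ft_force: [-0.1, 0.7, 0.9]
grip_width: 0.0106
gripper_force: 0.0
```

Run:
```python
from h import *
from workcell import bot
for i in range(4): c=bot.camera('wrist')
P,M=pose(bot.sense());print(P,M.round(3).tolist());np.savez('w7.npz',**c)
r=rect(c,[.569,-.1678],ax=(.05,.16),ay=(-.1,.01),k=3.6)
a=cv2.resize(c['img'],(400,250));o=np.zeros((400,800,3),np.uint8);o[:r.shape[0],:r.shape[1]]=r[:400,:400];o[:250,400:]=a
cv2.imwrite('pics/m3.png',o)
```

```text
[ 0.68703183 -0.28427125  0.20088371] [[-0.131, 0.991, -0.002], [0.991, 0.131, 0.002], [0.002, -0.002, -1.0]]
```

View pics/m3.png

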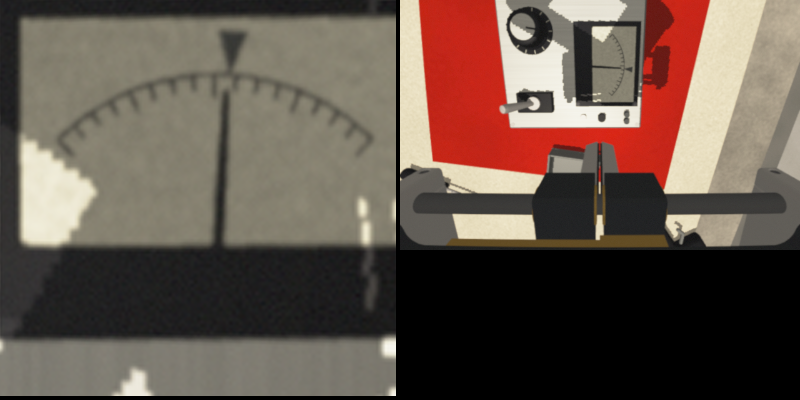

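The rectified view shows the needle from (219,245) to (226,93) and the tab tip at (232,75). That leaves an error of about 1.3° (0.023 rad), within tolerance. Next is the switch.

Run:
```python
from h import *
from workcell import bot
c=dict(np.load('w7.npz'));X=cloud(c)
k=X[120:200,140:250].reshape(-1,3);k=k[(k[:,2]>.085)&(k[:,2]<.14)];piv=np.array([.5827,-.2719,0]);q=k-piv
for z in (.09,.1,.11,.12,.128):
    w=q[abs(q[:,2]-z)<.004];print(z,len(w),(np.c_[w@e,w@f].mean(0)*1e3).round(1) if len(w) else '')
P,M=pose(bot.sense());rows(P,M,[.5083,-.2817,.2],.131,7)
```

```text
0.09 66 [-2.8  0.8]
0.1 74 [-7.   1.2]
0.11 101 [-11.6   1.3]
0.12 133 [-16.4   1.2]
0.128 171 [-21.5   0.5]
yaw diff deg -0.03 shift mm [-178.7    2.6   -0.9]
[0.124,-0.842,0.006,0.001,G],
[0.124,-0.842,0.006,0.001,G],
[0.124,-0.842,0.006,0.001,G],
[0.124,-0.842,0.006,0.001,G],
[0.124,-0.842,0.006,0.001,G],
[0.123,-0.842,0.006,0.001,G],
[0.123,-0.842,0.006,0.001,G],
```

Emit:
move_arm --plan '[[[0.13,-0.84,0,0,0],[0.13,-0.84,0,0,0],[0.13,-0.84,0,0,0],[0.13,-0.84,0,0,0],[0.13,-0.84,0,0,0],[0.13,-0.84,0,0,0],[0.13,-0.84,0,0,0],[0,0,0.5,0,0],[0,0,0.6,0,0],[0,0,0.6,0,0]]]'

```text
time_s: 17.05
ee_pos: [0.5078, -0.2795, 0.1515]
tool_rot: [0.001, 0.659, 0.752, 0.0]
ft_force: [-0.1, -0.5, -0.0]
grip_width: 0.0007
gripper_force: 0.0
```

Emit:
move_arm --plan '[[[0,0,0.6,0,0],[0,0,0.5,0,0],[0,0,0.3,0,0],[0,0,0,0,0],[0,0,0,0,0],[0,0,0,0,0],[0,0,0,0,0],[0,0,0,0,0],[0,0,0,0,0],[0,0,0,0,0]]]'

```text
time_s: 17.88
ee_pos: [0.5091, -0.2808, 0.11]
tool_rot: [0.001, 0.659, 0.752, 0.0]
ft_force: [-0.3, -0.2, 0.6]
grip_width: 0.0003
gripper_force: 0.0
```

Emit:
move_arm --plan '[[[0,0.4,0,0,0],[0,0.4,0,0,0],[0,0.3,0,0,0],[0,0.3,0,0,0],[0,0.25,0,0,0],[0,0.25,0,0,0],[0,0.2,0,0,0],[0,0.2,0,0,0],[0,0.1,0,0,0],[0,0,0,0,0]]]'

```text
time_s: 18.72
ee_pos: [0.5808, -0.271, 0.1088]
tool_rot: [-0.0, 0.659, 0.752, 0.0]
ft_force: [-1.0, 0.6, -0.2]
grip_width: 0.0004
gripper_force: 0.1
```

Emit:
move_arm --plan '[[[0,0.06,0,0,0],[0,0.06,0,0,0],[0,0,0,0,0],[0,0,0,0,0],[0,0,0,0,0],[0,0,0,0,0],[0,0,0,0,0],[0,0,0,0,0],[0,0,0,0,0],[0,0,0,0,0]]]'

```text
time_s: 19.55
ee_pos: [0.5838, -0.2708, 0.1096]
tool_rot: [0.0, 0.659, 0.752, 0.0]
ft_force: [-1.7, 0.5, 0.2]
grip_width: -0.0
gripper_force: 0.5
```

Emit:
move_arm --plan '[[[0,0.06,0,0,0],[0,0.06,0,0,0],[0,0,0,0,0],[0,0,0,0,0],[0,0,0,0,0],[0,0,0,0,0],[0,0,0,0,0],[0,0,0,0,0],[0,0,0,0,0],[0,0,0,0,0]]]'

```text
time_s: 20.38
ee_pos: [0.5863, -0.2705, 0.1092]
tool_rot: [-0.001, 0.659, 0.752, -0.001]
ft_force: [-4.0, -0.7, 0.7]
grip_width: 0.0006
gripper_force: 2.4
```

Run:
```python
from h import *
from workcell import bot
f_=[]
for i in range(4): c=bot.camera('side');s=bot.sense();f_.append(np.r_[s['ft_force'],s['ee_pos']])
print(np.mean(f_,0).round(3))
X=cloud(c);k=X.reshape(-1,3);q=k-[.5827,-.2719,0];l=np.c_[q@e,q@f]
for z in (.085,.095,.105,.115,.125):
    w=l[(abs(k[:,2]-z)<.004)&(abs(l[:,1]-.001)<.012)&(abs(l[:,0])<.05)];print(z,len(w),np.percentile(w[:,0]*1e3,[5,50,95]).round(1) if len(w) else '')
```

```text
[-4.821 -0.753  0.477  0.586 -0.27   0.109]
0.085 8 [-1.1  3.6  7.7]
0.095 9 [ 4.3  7.2 15.4]
0.105 11 [ 7.2 12.9 19.1]
0.115 18 [-4.6 13.5 23. ]
0.125 36 [-9.9  6.5 24.7]
```

Emit:
move_arm --plan '[[[0,0.05,0,0,0],[0,0.05,0,0,0],[0,0,0,0,0],[0,0,0,0,0],[0,0,0,0,0],[0,0,0,0,0],[0,0,0,0,0],[0,0,0,0,0],[0,0,0,0,0],[0,0,0,0,0]]]'

```text
time_s: 21.42
ee_pos: [0.5866, -0.2704, 0.1091]
tool_rot: [-0.003, 0.66, 0.752, -0.003]
ft_force: [-11.6, -0.1, 2.9]
grip_width: 0.0008
gripper_force: 5.7
```

The arm has stopped advancing and the force has risen, so the switch is at its end stop. I'll back off, rise and check.

Emit:
move_arm --plan '[[[0,-0.3,0,0,0],[0,-0.6,0,0,0],[0,-0.6,0,0,0],[0,-0.6,0,0,0],[0,-0.4,-0.4,0,0],[0,0,-0.8,0,0],[0,0,-0.8,0,0],[0,0,-0.8,0,0],[0,0,-0.6,0,0],[0,0,0,0,0]]]'

```text
time_s: 22.25
ee_pos: [0.5188, -0.2809, 0.2175]
tool_rot: [0.006, 0.659, 0.752, 0.002]
ft_force: [0.1, 0.0, -0.4]
grip_width: 0.0005
gripper_force: 0.0
```

Run:
```python
from h import *
from workcell import bot
for i in range(3): c=bot.camera('side')
s=bot.sense();print(s['time_s'],s['ee_pos'],s['ft_force'])
X=cloud(c);k=X.reshape(-1,3);q=k-[.5827,-.2719,0];l=np.c_[q@e,q@f]
for z in (.085,.095,.105,.115,.125):
    w=l[(abs(k[:,2]-z)<.004)&(abs(l[:,1]-.001)<.012)&(abs(l[:,0])<.05)];print(z,len(w),np.percentile(w[:,0]*1e3,[5,50,95]).round(1) if len(w) else '')
q=k-[.6095,-.0261,.072];q=np.c_[q@e,q@f,q[:,2]];q=q[(q[:,2]>.014)&(q[:,2]<.05)&(abs(q[:,1])<.045)&(abs(q[:,0])<.1)]
print(np.percentile(q,[1,50,99],axis=0).round(4).tolist())
t=bot.camera('top')
T=cloud(t).reshape(-1,3)-[.6095,-.0261,.072];T=np.c_[T@e,T@f,T[:,2]];T=T[(T[:,2]>.014)&(T[:,2]<.05)&(abs(T[:,1])<.045)&(abs(T[:,0])<.1)];print('top',np.percentile(T,[1,50,99],axis=0).round(4).tolist())
r=rect(t,[.569,-.1678],ax=(.05,.16),ay=(-.1,.01),k=3.2)
o=np.zeros((400,800,3),np.uint8);o[:r.shape[0],:r.shape[1]]=r;d=cv2.resize(c['img'][170:290,290:420],None,fx=3.3,fy=3.3);o[:396,360:360+429]=d
cv2.imwrite('pics/end.png',o)
```

```text
22.4 [ 0.51611947 -0.27944202  0.21050103] [0.14609322 0.23272699 0.10874665]
0.085 9 [-2.9  2.   6.4]
0.095 11 [ 2.8  7.4 14.4]
0.105 8 [ 8.7 12.1 16.7]
0.115 14 [12.8 16.6 23.5]
0.125 15 [16.1 20.7 25.4]
[[-0.0666, -0.0356, 0.0145], [0.0068, -0.017, 0.0229], [0.0613, 0.0276, 0.0386]]
top [[-0.067, -0.0315, 0.0146], [-0.0066, -0.0026, 0.0267], [0.0637, 0.0278, 0.0403]]
```

View pics/end.png

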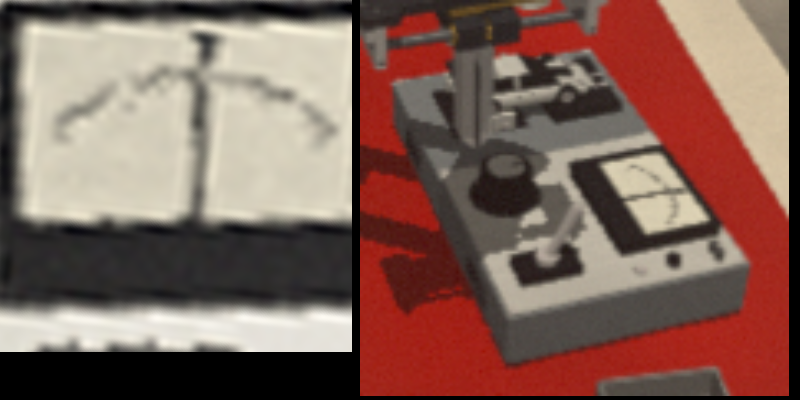

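The switch leans back about 0.42 rad (slope from its base at (545,255) to its tip at (580,210)). The needle points at the tab, the car is seated and the arm is clear. I'm handing in.

```bash
python3 -c "
from workcell import bot
print(bot.sign_off())"
```

```text
the job is handed in; nothing more can be done
None
```

Job handed in at about 22 s of the 67 s allowed, with no verdict returned: the car sits in the roller bay, the needle is about 0.02 rad off the marker tab, the switch is fully on, the arm is clear, and I never moved the arm near the can, screwdriver or tray.

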